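# Draw the steel balls from the bench hopper with the latch-hook cup

### The job

Take the dispensing cup by its leaning handle and push its hook level onto the pin that hangs under the hopper's shutter (feel for it: it is clamped a little to one side or the other) until the sprung latch flips shut behind the pin, then push on to open the shutter fully so that all five balls drop into the held cup. Draw the cup back to close the shutter fully, still on the hook, then lower the cup off the pin and stand it upright with its whole base on the cork pad. Spill nothing, do not force the shutter, and leave the other things where they are.

Things in the scene. Friction and masses are not known exactly. Their poses are not given: they have to be found in the camera images.
- cup: dispensing cup: white plastic, open, round, 60 mm tall, 80 mm across the rim, 66 mm across the base, wall 3 mm, about 130 g, with a fork-shaped hook in front and a leaning handle bar behind. Origin: centre of the underside; z up; +x points from the cup towards its hook, -x towards its handle.
- handle (a point): grip point on the centre line of the cup's handle, at (-75, 0, 88) mm in the cup's frame, axes as the cup. The handle is a flat bar 14 mm thick (along y), 18 mm deep, leaning back 35 degrees from vertical (its top away from the cup, towards -x), from (-38, 0, 36) to (-90, 0, 110) mm.
- throat (a point): where the pin's centre lies when it bears on the closed end of the hook's slot; at (57, 0, 45) mm in the cup's frame, axes as the cup. With the latch shut behind it the pin can play from x = 0 (pushing) to x = 14.5 mm (pulling on the latch) in this frame. The hook is 8 mm thick (z +-4 mm); the slot is open above and below.
- mouth (a point): middle of the front edge of the hook's flared mouth, at (102, -0.5, 45) mm in the cup's frame, axes as the cup. The mouth faces +x and is to be pushed level onto an upright pin; it is about 40 mm wide inside and narrows by x = -22 mm to a 15 mm gap (y -8 to +7 mm of the cup's frame) just before the latch; the closed end of the slot is at x = -49 mm.
- latch (a joint): sprung steel tongue across the hook's slot, 13.5 mm long, upright hinge at (77, -9.5, 45) mm in the cup's frame. 0 = shut (it cannot swing outwards, so it holds the pin when the cup is pulled); grows to 1.4 rad as it is pushed in towards the cup. A light spring (about 1 N at its free end, 3 N near the hinge) flips it shut once the pin is past it, some 4 mm from the closed end.
- hopper: bench hopper, fixed. Origin on the table below its outlet's centre; z up; front faces -x. Base plate 10 mm thick, x -70 to 130, y +-80 mm; two columns, x 22 to 58 mm, inner faces at y = +-65 mm; bin 90 (x) by 116 mm (y), front wall at x = -45 mm, about 245 to 322 mm high, tapering below to an outlet 36 (x) by 38 mm. Free space below the shutter, but for the pin.
- shutter (a joint): steel slide plate under the outlet, underside 165 mm above the table; the balls rest on it. 0 = shut (stop), 0.045 m = fully open (stop); opens along the hopper's +x and stays where it is left, dragging with about 4 N. Balls start to fall at about 18 mm. May start a few mm from fully shut.
- slot (a point): middle of the cross slot (36 mm long, along y) in the shutter's underside, but 140 mm above the table; at x = 12 mm + shutter value, y = 0 in the hopper's frame, axes as the hopper. The upright steel pin, 8 mm across, the shutter's handle, hangs down to 128 mm above the table, free end below. It has this x but is clamped up to 11 mm to either side (y); this setting differs and is not reported: see or feel it.
- pad: round cork pad lying fixed on the mat, 130 mm across, 5 mm thick; origin under its centre.
- ball0_center (a point): centre of one of the five loose steel balls, 14 mm in diameter, 11 g, in the hopper's outlet at the start.
- ball1_center (a point): centre of one of the five loose steel balls, 14 mm in diameter, 11 g, in the hopper's outlet at the start.
- ball2_center (a point): centre of one of the five loose steel balls, 14 mm in diameter, 11 g, in the hopper's outlet at the start.
- ball3_center (a point): centre of one of the five loose steel balls, 14 mm in diameter, 11 g, in the hopper's outlet at the start.
- ball4_center (a point): centre of one of the five loose steel balls, 14 mm in diameter, 11 g, in the hopper's outlet at the start.
- plain_cup: a white mixing cup of the same size as the dispensing cup (80 mm across the rim, 60 mm tall) but with no handle and no hook; origin under its base. Bystander.
- paint_jar: glass paint jar with a white lid, 40 mm across, 55 mm tall; origin under its base. Bystander.
- thinner: clear bottle with a green cap, 48 mm across, 100 mm tall; origin under its base. Bystander.
- screwdriver: screwdriver with a red handle lying on the mat. Bystander.
- brush: paint brush lying on the mat. Bystander.
- bowl: white bowl, 110 mm across, 50 mm tall; origin under its base. Bystander.
Mind the look-alikes: they are no part of the job. Leave any purple look-alike of the cup alone.

How it is judged (in metres and radians):
On the way, in this order (a step that is already met when the one before it is completed fails the run):
1. the pin pushes the cup's latch inwards as the hook goes onto it (value of joint latch above 0.35 rad and distance between slot and throat below 0.04 m and contact force between cup and hopper above 0.02 N).
2. the latch has flipped shut behind the pin (x of slot in the frame of throat between -0.005 and 0.02 m and y of slot in the frame of throat between -0.026 and 0.026 m and z of slot in the frame of throat between -0.022 and 0.016 m and value of joint latch below 0.12 rad), for 0.1 s.
3. the shutter is fully open (within 4 mm), pushed by the cup, the pin in its hook (x of slot in the frame of throat between -0.005 and 0.02 m and y of slot in the frame of throat between -0.026 and 0.026 m and z of slot in the frame of throat between -0.022 and 0.016 m and value of joint shutter above 0.041 m), for 0.1 s.
4. the shutter is fully shut again (within 3 mm), the pin still in the hook and all five balls in the cup (x of slot in the frame of throat between -0.005 and 0.02 m and y of slot in the frame of throat between -0.026 and 0.026 m and z of slot in the frame of throat between -0.022 and 0.016 m and z of ball0_center in the frame of cup between 0 and 0.06 m and horizontal distance between each of ball0_center, ball1_center, ball2_center, ball3_center, ball4_center and cup below 0.039 m and z of ball1_center in the frame of cup between 0 and 0.06 m and z of ball2_center in the frame of cup between 0 and 0.06 m and z of ball3_center in the frame of cup between 0 and 0.06 m and z of ball4_center in the frame of cup between 0 and 0.06 m and value of joint shutter below 0.003 m), for 0.1 s.
At the end, for the whole second after the job is handed in: All five balls are in the dispensing cup, which stands upright (within 0.1 rad) and at rest on the cork pad, its axis within 34 mm of the pad's centre (32 mm keeps the whole base on it); its latch is shut and the hopper's shutter is shut to within 3 mm (z of ball0_center in the frame of cup between 0 and 0.06 m and horizontal distance between each of ball0_center, ball1_center, ball2_center, ball3_center, ball4_center and cup below 0.039 m and z of ball1_center in the frame of cup between 0 and 0.06 m and z of ball2_center in the frame of cup between 0 and 0.06 m and z of ball3_center in the frame of cup between 0 and 0.06 m and z of ball4_center in the frame of cup between 0 and 0.06 m and value of joint shutter below 0.003 m and horizontal distance between cup and pad below 0.034 m and height (world z) of cup between 0.002 and 0.009 m and angle between cup's own z axis and vertical below 0.1 rad and linear speed of cup below 0.02 m/s and value of joint latch below 0.15 rad); the robot touches nothing.
It fails at once if the shutter or hopper is forced: the cup presses on it with more than 45 N (contact force between cup and hopper above 45 N).
It fails at once if a bystander is moved more than 30 mm (distance of any of plain_cup, paint_jar, thinner, screwdriver, brush, bowl from where it was at the start of the episode above 0.03 m).
It also fails if it takes over 58 s, if anything falls off the work surface, if the arm or the gripper's body presses on something with over 40 N, if the wrist force passes 120 N, or if a joint passes its speed limit or range.

### The arm

A 6-joint arm with a two-finger parallel gripper is mounted at the origin on the work surface. World frame = base frame: x ahead of the robot, y to its left, z up, the work surface at z = 0. Lengths are in mm, angles in rad, forces in N, time in s.
With the tool pointing down it reaches from about 350 to 875 mm from the base axis. Payload 4.2 kg.
Tool frame: the origin (TCP) lies at the very end of the fingers, on their centre line; the grasp point (between the pads) lies 19 mm behind it; z points along the fingers, y is the line along which they close (so a half turn about z gives the same grasp; the last joint's range is limited). The gripper opens to 85 mm and grips with 20 to 120 N. Pads are 22 mm wide; open, the fingers measure 114 mm over their backs; the gripper's body (76 mm by 85 mm) begins 54 mm behind the grasp point. The pads swing forward as they close: fully open they stand 13 mm farther back than shut.
Start: joints at [-0.978, 0.385, 0.008, 0, -1.194, -0.259], TCP at [204.787, -590.476, 231.312] pointing down, gripper open.
Joint ranges: [-3.14, 3.14], [-1.21, 2.06], [-1.07, 1.41], [-3.16, 2.05], [-2.99, -0.16], [-3.1, 3.1]. Speed limits (rad/s): [2.79, 2.79, 3.14, 3.14, 3.14, 3.14].

### API

Orientations are given as a unit quaternion [x, y, z, w].
In Python, from bench import arm gives the robot as it stands. The module is installed in compiled form; this text tells all that it offers.
- The arm moves only by the tool drive_tool, never from a script. Its argument "targets" is a list of rows, each a list of 5 numbers: the closure, from -1 (fully open) to 1 (shut), then the shift along the tool's x, y, z in mm, then the turn about the tool's z in degrees. In form: [[grip, tx, ty, tz, roll], ...]. A call has 1 to 12 rows; each row is the pose to reach, as a shift and turn from the pose commanded when the call began, along the tool's axes at that moment; what a row does not reach only later rows make up. A row lasts 1/10 s, in which the tool goes at most 50 mm and 8.59 degrees, less where a joint would pass 70% of its speed; a pose out of reach is approached as far as the arm can. A call with a gripper value outside its range is refused whole. The fingers move at their own pace and stop on an object; the grip force is fixed at half the most. Time passes only in rows, so rows that repeat a pose let the fingers close. It gives the time, the measured TCP pose, the force, the opening and the grip force at its end, in the units of the state.
- arm.read_state(): the state, without advancing time (a new reading comes with each control period).
- arm.get_image(name): name is "scene" or "top" or "wrist"; returns the picture (384x512x3 uint8, blue, green, red); there is no depth.
- arm.camera_params(name): a dict with "fov_y" (degrees; the focal length in pixels is half the picture's height over the tangent of half this angle, whatever the lens; pixels are square), "cx", "cy" (the principal point, pixels), "rvec" (rotation vector, rad) and "tvec" (3), from world to camera coordinates, as OpenCV has them; the wrist camera has in their place "tool_from_camera" (4x4, takes a point from camera to tool coordinates, whose origin is the TCP and whose axes are the flange's). Camera axes: x right, y down, z forward; pixel columns grow to the right and rows downward; lengths in mm; the calibration is good to about 2 mm. A picture is of the moment at which its call begins: read the wrist's pose just before it. camera_params takes no time and is no camera call.
- arm.job_done(): hands the job in; it is judged then, once.
The state is a dict: "clock": time; "joints": joint angles; "joint_vel": joint speeds; "joint_efforts": joint torques, N m; "position": TCP position; "ee_rot": TCP orientation; "contact_force": force on the tool from outside, world axes, zero at the start; "wrist_torque": the same for the moment, N m; "gripper_width": finger opening in mm; "grasp_force": force on a finger pad.
Only numpy, scipy, OpenCV 4.12 (cv2) and the standard library are available. Lean on these libraries where they do the work, as an engineer would, in place of code of your own. Each camera call takes 0.05 s, during which the arm holds its last target. There are 200 camera calls.

## Working session

There is one attempt and no reset: what is moved stays moved. The work goes in short steps, Python scripts to look and compute and a tool call to move; the robot and the scene stay as the last step left them, time stands still between calls to the robot, and variables do not carry over. Pictures are saved under pics/ and viewed, at most 10 in all, crops included, and the job is handed in when it is done.

Besides the shell and the picture viewer there is one more tool, called after "Call:" in YAML: its name, and indented under it one key for each argument. drive_tool: Moves the arm, as the interface text tells. Its arguments: {"type":"object","properties":{"targets":{"type":"array","items":{"type":"array","items":{"type":"number"}}}},"required":["targets"]}

```bash
mkdir -p pics; ls; python3 - <<'E'
from bench import arm
import cv2,numpy as np
s=arm.read_state();print({k:np.round(v,3).tolist() for k,v in s.items()})
a=arm.get_image("scene");b=arm.get_image("top")
cv2.imwrite("pics/scene.png",a);cv2.imwrite("pics/top.png",b)
for n in("scene","top","wrist"):print(n,arm.camera_params(n))
E
```

```text
pics
{'clock': 0.0, 'joints': [-0.978, 0.386, 0.007, -0.001, -1.194, -0.259], 'joint_vel': [-0.002, -0.001, 0.0, -0.001, 0.0, 0.0], 'joint_efforts': [-0.001, -39.229, 18.841, 4.186, -0.005, 0.0], 'position': [204.59, -589.94, 230.22], 'ee_rot': [-0.166, 0.986, 0.001, -0.0], 'contact_force': [-0.814, -0.074, -0.252], 'wrist_torque': [-0.048, 0.031, 0.014], 'grasp_force': 0.0, 'gripper_width': 85.455}
scene {'fov_y': 48.800581850382606, 'cx': 253.1448282429534, 'cy': 193.9775223288647, 'rvec': array([ 2.25756635,  0.82545228, -0.34573554]), 'tvec': array([-367.87930689, -148.88781087, 1522.21706739])}
top {'fov_y': 45.619051070180475, 'cx': 252.0814569013468, 'cy': 189.4429513764777, 'rvec': array([ 2.14742526, -2.20265897,  0.05806183]), 'tvec': array([  15.64693513,  493.3321523 , 1314.99476093])}
wrist {'fov_y': 65.6177788132186, 'cx': 254.16568410494153, 'cy': 190.65963831589852, 'tool_from_camera': array([[ 4.75145255e-04, -9.49822690e-01, -3.12788476e-01,
         7.98721232e+01],
       [ 9.99999198e-01,  8.41277945e-05,  1.26359638e-03,
        -2.46316595e-01],
       [-1.17387831e-03, -3.12788826e-01,  9.49821969e-01,
        -1.42420609e+02],
       [ 0.00000000e+00,  0.00000000e+00,  0.00000000e+00,
         1.00000000e+00]])}
```

View pics/scene.png

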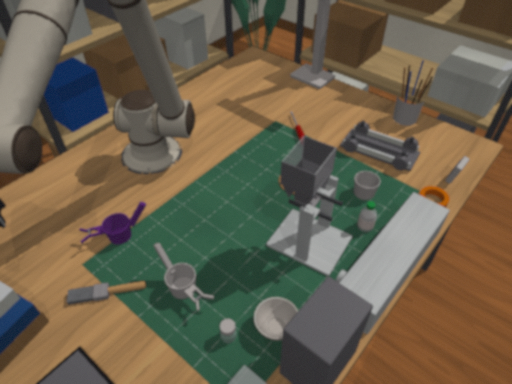

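View pics/top.png

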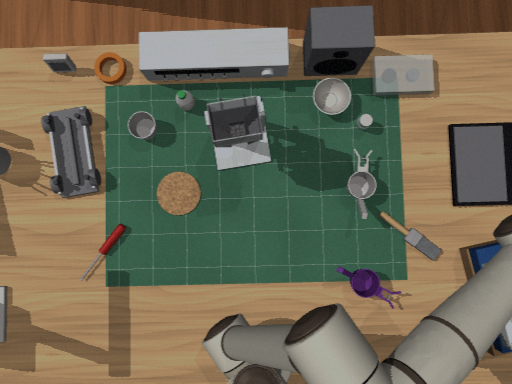

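The top view shows the candidates for "white cup": dispensing cup with hook and handle at (362,185), plain cup (142,125), bowl (332,97), paint jar lid (365,121), and the purple look-alike (366,283). I choose (362,185), which has a fork up at (363,157) and a handle down at (363,213). The hopper is at (238,130) and the pad at (179,194).

```bash
cat > h.py <<'E'
import cv2,numpy as np
from bench import arm
from scipy.spatial.transform import Rotation as R
def cam(n):
    p=arm.camera_params(n);f=192/np.tan(np.radians(p["fov_y"]/2))
    K=np.array([[f,0,p["cx"]],[0,f,p["cy"]],[0,0,1]])
    if n=="wrist":
        s=arm.read_state();T=np.eye(4);T[:3,:3]=R.from_quat(s["ee_rot"]).as_matrix();T[:3,3]=s["position"]
        T=T@p["tool_from_camera"];Rm=T[:3,:3].T;return K,Rm,-Rm@T[:3,3]
    return K,cv2.Rodrigues(p["rvec"])[0],np.array(p["tvec"])
def ray(c,uv):
    K,Rm,t=c;d=Rm.T@np.linalg.inv(K)@np.array([uv[0],uv[1],1.]);return -Rm.T@t,d
def onz(c,uv,z):
    o,d=ray(c,uv);return o+d*(z-o[2])/d[2]
def proj(c,P):
    K,Rm,t=c;q=K@(Rm@np.array(P,float)+t);return q[:2]/q[2]
E
python3 - <<'E'
from h import *
t=cv2.imread("pics/top.png");s=cv2.imread("pics/scene.png")
a=cv2.resize(t[140:230,325:415],(400,400),interpolation=cv2.INTER_CUBIC)
b=cv2.resize(t[85:180,195:285],(400,400),interpolation=cv2.INTER_CUBIC)  # x scale 400/90,y 400/95
cv2.imwrite("pics/crop1.png",np.hstack([a,b]))
cv2.imwrite("pics/crop2.png",cv2.resize(s[130:280,260:390],(692,600)[:2] if 0 else (520,600),interpolation=cv2.INTER_CUBIC))
c=cam("top");print("cams",onz(c,(0,0),0),ray(c,(0,0))[0],ray(cam("scene"),(0,0))[0])
hsv=cv2.cvtColor(t,cv2.COLOR_BGR2HSV)
m=cv2.inRange(hsv,(5,60,60),(22,255,255));m[:165]=0;m[225:]=0;m[:,:150]=0;m[:,210:]=0
ys,xs=np.nonzero(m);print("pad",xs.mean(),ys.mean(),len(xs),onz(c,(xs.mean(),ys.mean()),5))
m=((hsv[...,1]<60)).astype(np.uint8)*255
n,l,st,ce=cv2.connectedComponentsWithStats(m)
for i in range(1,n):
    if 30<st[i,4]<8000: print(st[i],ce[i].round(1))
E
```

```text
cams [1101.23637959  766.87846184    0.        ] [ 396.67764539  -21.17103581 1347.23097249] [1041.21352865 -640.33426408  990.19896128]
pad 178.28053691275167 192.96979865771812 1490 [489.76625496 221.75670127   5.        ]
[ 303    5   72   71 3953] [338.   36.4]
[ 139   27  150   54 7093] [214.4  53.1]
[ 43  53  33  19 466] [59.2 62.4]
[ 372   54   63   41 2366] [402.7  74.4]
[ 312   77   40   38 1164] [331.6  95.7]
[173  90  23  24 262] [185.5 101.3]
[ 204   94   67   76 3854] [238.  131.6]
[  41  106   60   92 3759] [ 71.4 151.8]
[127 111  31  29 684] [142.2 125.2]
[356 114  17  16 200] [364.2 121.3]
[ 449  123   63   83 4671] [481.  163.3]
[  0 147  11  28 227] [  4.  160.3]
[ 346  149   31   70 1025] [361.6 183.6]
[403 228  38  32 530] [421.8 243.7]
[ 80 253  22  28  71] [ 90.3 266.4]
[  0 286   7  56 362] [  2.8 312.4]
[238 372  13  12  68] [244.  377.8]
```

View pics/crop1.png

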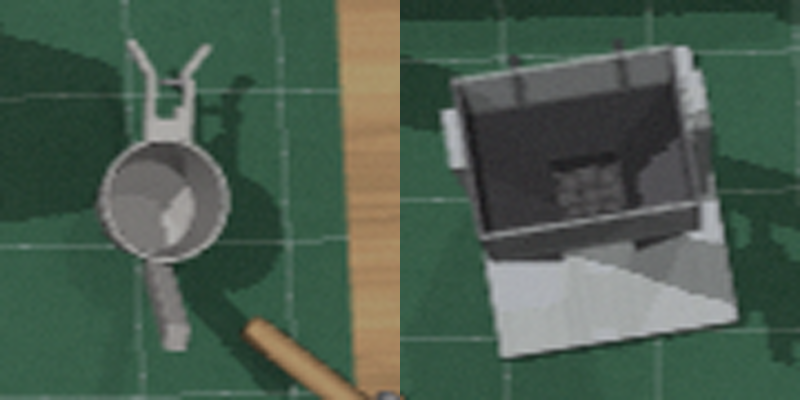

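View pics/crop2.png

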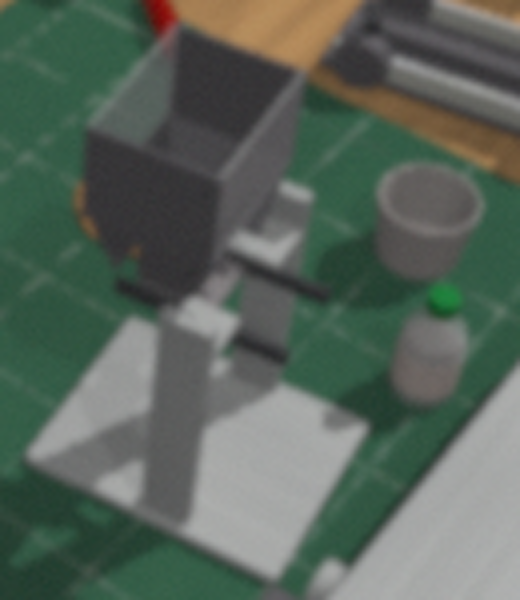

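Left crop: the dispensing cup, rim centre about (362.1,185), fork tips mid (363.0,150.4), handle top about (364.4,216). Right crop: the hopper, plate front corners (217.5,169.8) and (271,161), bin rim front corners (213.7,141.5) and (263.2,134.2). The scene crop shows the hopper from behind, so the pin is hidden.

```bash
python3 - <<'E'
from h import *
c=cam("top")
A=onz(c,(217.5,169.8),10);B=onz(c,(271.05,161),10);print("plate",A,B,np.linalg.norm(A-B))
def yaw(l,r): d=(l-r)[:2]; return np.degrees(np.arctan2(-d[0],d[1]))
y1=yaw(A,B);print(y1)
P=[onz(c,(195+(u-400)*.225,85+v*.2375),322) for u,v in((483,238),(703,207),(688,47),(453,80))]
print(np.round(P,1),np.linalg.norm(P[0]-P[1]),np.linalg.norm(P[1]-P[2]),yaw(P[0],P[1]),yaw(P[3],P[2]))
ex=lambda a:np.array([np.cos(np.radians(a)),np.sin(np.radians(a))])
print("hopper o from plate",((A+B)/2)[:2]+70*ex(y1),"bin",np.mean(P,0)[:2])
rim=onz(c,(362.1,185),60);mo=onz(c,(363,150.4),45);hd=onz(c,(364.4,216),110)
print("cup",rim,mo,hd, np.linalg.norm((mo-rim)[:2]),np.linalg.norm((hd-rim)[:2]))
d=(mo-hd);print("cupyaw",np.degrees(np.arctan2(d[1],d[0])))
E
```

```text
plate [554.91959092 103.86502987  10.        ] [576.74061519 -54.72623564  10.        ] 160.0854353093418
7.834297667500311
[[582.9  82.2 322. ]
 [596.6 -30.7 322. ]
 [684.6 -25.3 322. ]
 [670.   96.  322. ]] 113.71791163292089 88.18221737893724 6.923112087888638 6.8486033568555404
hopper o from plate [635.17675264  34.1110003 ] bin [633.5113931   30.52359617]
cup [ 494.95529133 -307.71196282   60.        ] [ 595.38781239 -317.79022087   45.        ] [ 407.2786719  -299.22853095  110.        ] 100.93692373403587 88.08608409453268
cupyaw -5.635424242901482
```

```bash
cat >> h.py <<'E'
def shift(x,y,z,yaw):
    """tool shift (mm) and roll (deg) to put TCP at xyz with tool x along yaw+180 (yaw: cup +x dir, deg)"""
    s=arm.read_state();M=R.from_quat(s["ee_rot"]).as_matrix()
    tx=np.degrees(np.arctan2(M[1,0],M[0,0]));r=tx-(yaw+180);r=(r+180)%360-180
    print("at",s["clock"],np.round(s["position"],1),"yaw",round((tx+360)%360-180,2),"F",np.round(s["contact_force"],1),"w",round(s["gripper_width"],1))
    print("shift",np.round(M.T@(np.array([x,y,z])-s["position"]),1),"roll",round(r,2))
E
python3 -c "
from h import *
shift(408.4,-299.5,190,-5.6)"
```

```text
at 0.1 [ 204.6 -590.   230.3] yaw 19.12 F [-0.2  1.1 -1. ] w 85.6
shift [-287.7  207.7   40.7] roll 24.72
```

Call:
drive_tool:
  targets:
    - [-1,-36,26,5,3]
    - [-1,-72,52,10,6]
    - [-1,-108,78,15,9]
    - [-1,-144,104,20,12]
    - [-1,-180,130,25,15]
    - [-1,-216,156,30,18]
    - [-1,-252,182,35,21]
    - [-1,-288,208,40,24.7]
    - [-0.3,-288,208,40,24.7]
    - [-0.3,-288,208,40,24.7]

```text
clock: 1.1
position: [409.0, -298.6, 190.9]
ee_rot: [0.047, 0.999, 0.0, -0.001]
contact_force: [0.5, -1.3, 0.3]
gripper_width: 59.2
grasp_force: 0.0
```

```bash
python3 - <<'E'
from h import *
shift(408.4,-299.5,81,-5.6)
im=arm.get_image("wrist");c=cam("wrist")
cv2.imwrite("pics/w1.png",im)
y=np.radians(-5.6)
for p in((-90,0,110),(-38,0,36),(0,0,60),(102,0,45)):
    q=[495+p[0]*np.cos(y)-p[1]*np.sin(y),-308+p[0]*np.sin(y)+p[1]*np.cos(y),p[2]];print(p,proj(c,q))
E
```

```text
at 1.1 [ 409.  -298.6  190.9] yaw -5.42 F [ 0.5 -1.3  0.3] w 59.2
shift [  0.4  -1.  109.9] roll 0.18
(-90, 0, 110) [253.68271248 194.48415686]
(-38, 0, 36) [253.61303477 217.77876022]
(0, 0, 60) [253.55748906 260.36403964]
(102, 0, 45) [253.4497545  328.17605764]
```

View pics/w1.png

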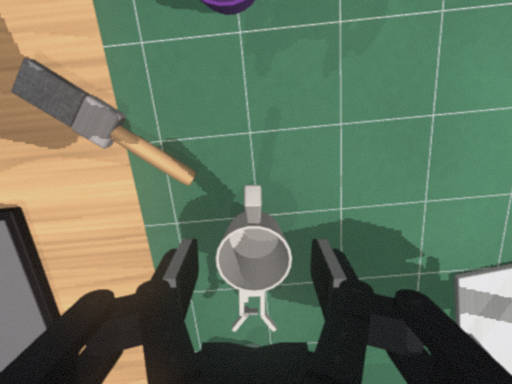

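Wrist view: handle top at (254,190), rim centre (254,259), mouth (255,330). This agrees with the predictions to about 3 px, so I go down and grasp.

Call:
drive_tool:
  targets:
    - [-0.3,0,-1,40,0]
    - [-0.3,0,-1,80,0]
    - [-0.3,0,-1,105,0]
    - [-0.3,0,-1,110,0]
    - [-0.3,0,-1,110,0]
    - [1,0,-1,110,0]
    - [1,0,-1,110,0]
    - [1,0,-1,110,0]
    - [1,0,-1,110,0]
    - [1,0,-1,110,0]
    - [1,0,-1,110,0]

```text
clock: 2.25
position: [409.4, -300.9, 82.6]
ee_rot: [0.048, 0.999, -0.001, 0.001]
contact_force: [-1.7, -0.0, 6.7]
gripper_width: 12.8
grasp_force: 60.5
```

```bash
python3 - <<'E'
from h import *
s=arm.read_state();print(s["grasp_force"],s["contact_force"],s["wrist_torque"])
im=arm.get_image("wrist");c=cam("wrist")
cv2.imwrite("pics/w2.png",im)
shift(408.4,-299.5,81,-5.6)
E
```

```text
60.530455112457275 [-1.68658359 -0.0450227   6.72462267] [0.28800268 0.20262705 0.0179737 ]
at 2.3 [ 409.3 -300.9   82.6] yaw -5.54 F [-1.1  1.1  6.4] w 13.2
shift [1.1 1.3 1.6] roll 0.06
```

View pics/w2.png

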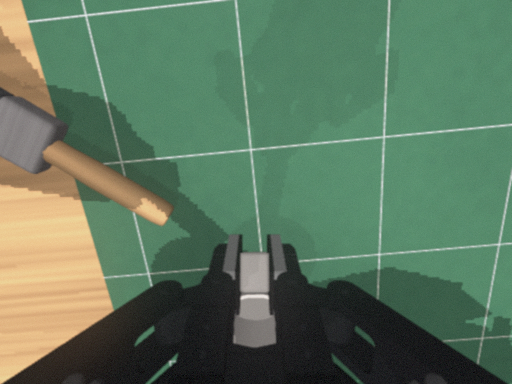

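The handle is held firmly (width 13 mm, 60 N). I lift and carry the cup to in front of the hopper.

Call:
drive_tool:
  targets:
    - [1,0,0,-10,0]
    - [1,0,0,-30,0]
    - [1,0,0,-60,0]
    - [1,0,0,-95,0]
    - [1,0,0,-95,0]

```text
clock: 2.8
position: [411.3, -301.9, 181.5]
ee_rot: [0.048, 0.999, -0.002, 0.005]
contact_force: [-0.5, 0.2, -1.6]
gripper_width: 13.0
grasp_force: 59.5
```

```bash
python3 -c "
from h import *
shift(406,3,176,7.3)"
```

```text
at 2.8 [ 411.3 -301.9  181.5] yaw -5.51 F [-0.5  0.2 -1.6] w 13.0
shift [ 34.6 303.    4. ] roll -12.81
```

Call:
drive_tool:
  targets:
    - [1,2,20,0,0]
    - [1,6,55,0,-2]
    - [1,10,95,1,-4]
    - [1,15,135,2,-6]
    - [1,20,175,3,-8]
    - [1,25,215,3,-10]
    - [1,29,255,4,-11.5]
    - [1,33,285,4,-12.8]
    - [1,34,300,4,-12.8]
    - [1,34,303,4,-12.8]
    - [1,34,303,4,-12.8]
    - [1,34,303,4,-12.8]

```text
clock: 4.0
position: [403.8, 3.7, 172.0]
ee_rot: [-0.063, 0.998, -0.0, -0.001]
contact_force: [-0.2, -0.3, -1.0]
gripper_width: 13.1
grasp_force: 59.5
```

```bash
python3 - <<'E'
from h import *
shift(406,3,176,7.3)
t=arm.get_image("top");s=arm.get_image("scene");cv2.imwrite("pics/top2.png",t);cv2.imwrite("pics/sc2.png",s)
ct,cs=cam("top"),cam("scene")
y=np.radians(7.3);p0=arm.read_state()["position"]
for p in((86,0,60-82),(188,0,45-82)):
    q=np.array(p0)+[p[0]*np.cos(y),p[0]*np.sin(y),p[2]];print(p,q,proj(ct,q),proj(cs,q))
a=cv2.resize(t[100:220,180:300],(400,400),interpolation=cv2.INTER_CUBIC)
b=cv2.resize(s[120:240,220:340],(400,400),interpolation=cv2.INTER_CUBIC)
cv2.imwrite("pics/crop3.png",np.hstack([a,b]))
E
```

```text
at 4.0 [403.8   3.7 172. ] yaw 7.18 F [-0.2 -0.3 -1. ] w 13.1
shift [-2.1 -1.  -4. ] roll -0.12
(86, 0, -22) [489.29174503  14.43185264 150.1134866 ] [246.81536912 187.55060265] [257.57430713 181.6394225 ]
(188, 0, -37) [590.46497818  27.39244271 135.1134866 ] [241.26087043 150.48057845] [288.62932637 199.4000406 ]
```

View pics/crop3.png

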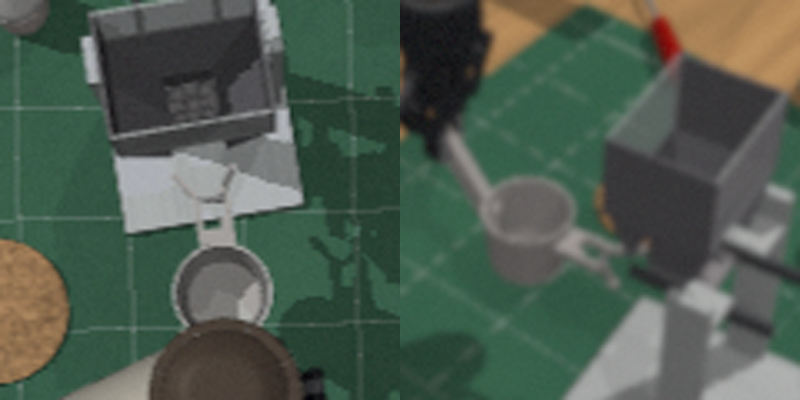

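The crops show the rim centre at top (246.6,187) and mouth about (241.5,150.4), within 1 px of prediction. Scene rim centre (258,182) confirms the height. The mouth is about 56 mm short of the pin, so I advance and feel.

Call:
drive_tool:
  targets:
    - [1,-15,0,0,-0.1]
    - [1,-30,0,0,-0.1]
    - [1,-42,0,0,-0.1]
    - [1,-50,0,0,-0.1]
    - [1,-54,0,0,-0.1]
    - [1,-54,0,0,-0.1]
    - [1,-54,0,0,-0.1]

```text
clock: 4.8
position: [457.3, 10.9, 172.2]
ee_rot: [-0.064, 0.998, -0.0, -0.0]
contact_force: [0.1, -0.7, -2.0]
gripper_width: 13.1
grasp_force: 59.5
```

Call:
drive_tool:
  targets:
    - [1,-2,0,0,0]
    - [1,-4,0,0,0]
    - [1,-6,0,0,0]
    - [1,-6,0,0,0]

```text
clock: 5.2
position: [464.0, 11.9, 172.4]
ee_rot: [-0.064, 0.998, 0.0, 0.0]
contact_force: [0.2, -0.6, -1.0]
gripper_width: 12.9
grasp_force: 59.5
```

Call:
drive_tool:
  targets:
    - [1,-2,0,0,0]
    - [1,-4,0,0,0]
    - [1,-6,0,0,0]
    - [1,-6,0,0,0]

```text
clock: 5.6
position: [470.0, 12.7, 172.3]
ee_rot: [-0.064, 0.998, -0.0, 0.0]
contact_force: [-0.2, 1.1, -2.1]
gripper_width: 12.7
grasp_force: 59.5
```

Call:
drive_tool:
  targets:
    - [1,-1.5,0,0,0]
    - [1,-3,0,0,0]
    - [1,-4,0,0,0]
    - [1,-4,0,0,0]

```text
clock: 6.0
position: [473.8, 13.1, 172.3]
ee_rot: [-0.064, 0.998, -0.0, 0.0]
contact_force: [0.1, -0.2, -2.0]
gripper_width: 13.5
grasp_force: 59.5
```

Call:
drive_tool:
  targets:
    - [1,-1.5,0,0,0]
    - [1,-3,0,0,0]
    - [1,-4,0,0,0]
    - [1,-4,0,0,0]

```text
clock: 6.4
position: [477.8, 13.7, 172.3]
ee_rot: [-0.064, 0.998, 0.0, 0.0]
contact_force: [0.1, 0.2, -1.4]
gripper_width: 12.8
grasp_force: 59.5
```

Call:
drive_tool:
  targets:
    - [1,-1.5,0,0,0]
    - [1,-3,0,0,0]
    - [1,-4,0,0,0]
    - [1,-4,0,0,0]

```text
clock: 6.8
position: [481.4, 13.9, 172.1]
ee_rot: [-0.064, 0.998, -0.0, -0.0]
contact_force: [-1.8, -0.9, -1.3]
gripper_width: 12.9
grasp_force: 59.6
```

Call:
drive_tool:
  targets:
    - [1,-1.5,0,0,0]
    - [1,-3,0,0,0]
    - [1,-3,0,0,0]

```text
clock: 7.1
position: [484.2, 14.1, 172.0]
ee_rot: [-0.063, 0.998, -0.0, -0.001]
contact_force: [-1.0, -2.4, -1.2]
gripper_width: 12.9
grasp_force: 59.5
```

Call:
drive_tool:
  targets:
    - [1,-1.5,0,0,0]
    - [1,-3,0,0,0]
    - [1,-3,0,0,0]

```text
clock: 7.4
position: [487.0, 14.5, 172.0]
ee_rot: [-0.064, 0.998, -0.0, -0.001]
contact_force: [-3.4, -2.7, -0.9]
gripper_width: 13.1
grasp_force: 59.6
```

The pin bears on the −y side of the gap, so I shift the cup slightly to −y.

Call:
drive_tool:
  targets:
    - [1,0,-1,0,0]
    - [1,0,-2,0,0]
    - [1,0,-2,0,0]

```text
clock: 7.7
position: [487.6, 13.0, 172.2]
ee_rot: [-0.064, 0.998, 0.0, -0.0]
contact_force: [-2.9, -1.4, -1.3]
gripper_width: 12.9
grasp_force: 59.5
```

Call:
drive_tool:
  targets:
    - [1,0,-1,0,0]
    - [1,0,-2,0,0]
    - [1,0,-2,0,0]

```text
clock: 8.0
position: [488.9, 11.1, 172.6]
ee_rot: [-0.064, 0.998, 0.0, 0.001]
contact_force: [-1.3, 0.1, -2.0]
gripper_width: 13.0
grasp_force: 59.5
```

Call:
drive_tool:
  targets:
    - [1,-2,0,0,0]
    - [1,-4,0,0,0]
    - [1,-4,0,0,0]

```text
clock: 8.3
position: [492.8, 11.5, 172.5]
ee_rot: [-0.064, 0.998, -0.0, 0.001]
contact_force: [-1.3, -1.4, -2.8]
gripper_width: 13.0
grasp_force: 59.5
```

Call:
drive_tool:
  targets:
    - [1,-2,0,0,0]
    - [1,-4,0,0,0]
    - [1,-4,0,0,0]

```text
clock: 8.6
position: [496.8, 12.1, 172.5]
ee_rot: [-0.064, 0.998, 0.0, 0.001]
contact_force: [0.2, -1.5, -2.1]
gripper_width: 13.2
grasp_force: 59.5
```

Call:
drive_tool:
  targets:
    - [1,-2,0,0,0]
    - [1,-4,0,0,0]
    - [1,-4,0,0,0]

```text
clock: 8.9
position: [500.7, 12.6, 172.5]
ee_rot: [-0.064, 0.998, 0.0, 0.001]
contact_force: [0.2, -2.0, -2.2]
gripper_width: 12.9
grasp_force: 59.5
```

Call:
drive_tool:
  targets:
    - [1,-1,-1,0,0]
    - [1,-2,-1.5,0,0]
    - [1,-3,-1.5,0,0]
    - [1,-3,-1.5,0,0]

```text
clock: 9.3
position: [503.6, 11.4, 172.4]
ee_rot: [-0.064, 0.998, 0.0, 0.0]
contact_force: [0.5, -1.2, -2.3]
gripper_width: 13.0
grasp_force: 59.5
```

Call:
drive_tool:
  targets:
    - [1,-2,0,0,0]
    - [1,-3,0,0,0]
    - [1,-3,0,0,0]

```text
clock: 9.6
position: [506.5, 12.0, 172.4]
ee_rot: [-0.064, 0.998, 0.0, 0.0]
contact_force: [0.3, -0.1, -1.4]
gripper_width: 13.1
grasp_force: 59.5
```

Call:
drive_tool:
  targets:
    - [1,-2,0,0,0]
    - [1,-3,0,0,0]
    - [1,-3,0,0,0]

```text
clock: 9.9
position: [509.3, 12.2, 172.3]
ee_rot: [-0.064, 0.998, 0.0, 0.0]
contact_force: [0.1, -0.4, -2.2]
gripper_width: 12.6
grasp_force: 59.5
```

Call:
drive_tool:
  targets:
    - [1,-2,0,0,0]
    - [1,-3,0,0,0]
    - [1,-3,0,0,0]

```text
clock: 10.2
position: [511.0, 12.2, 172.0]
ee_rot: [-0.064, 0.998, -0.0, -0.001]
contact_force: [-2.8, 0.2, 0.6]
gripper_width: 13.0
grasp_force: 59.8
```

```bash
python3 - <<'E'
from h import *
shift(509,12,172,7.3)
w=arm.get_image("wrist");t=arm.get_image("top");s=arm.get_image("scene")
cv2.imwrite("pics/w4.png",w)
a=cv2.resize(t[85:185,190:290],(400,400),interpolation=cv2.INTER_CUBIC)
b=cv2.resize(s[130:230,250:350],(400,400),interpolation=cv2.INTER_CUBIC)
cv2.imwrite("pics/crop4.png",np.hstack([a,b]))
E
```

```text
at 10.2 [511.   12.2 172. ] yaw 7.31 F [-2.8  0.2  0.6] w 13.0
shift [2.  0.1 0. ] roll 0.01
```

View pics/crop4.png

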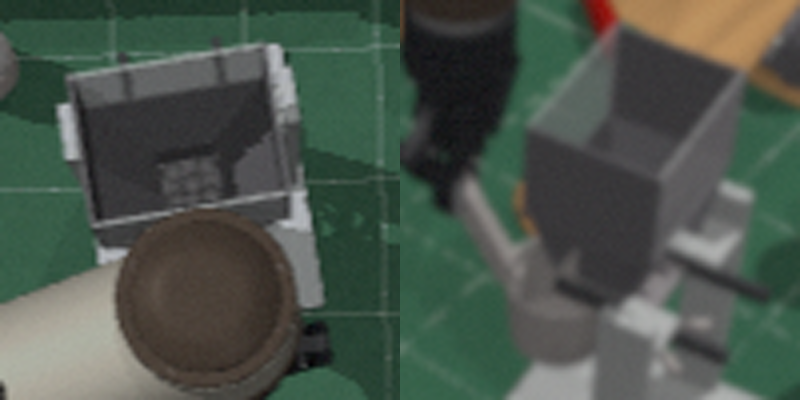

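The pin bears on the slot end. I push a little more, then pull back to test that the latch holds.

Call:
drive_tool:
  targets:
    - [1,-2,0,0,0]
    - [1,-4,0,0,0]
    - [1,-4,0,0,0]

```text
clock: 10.65
position: [516.1, 13.0, 172.1]
ee_rot: [-0.064, 0.998, -0.0, -0.0]
contact_force: [-3.7, -0.8, -0.4]
gripper_width: 12.8
grasp_force: 59.7
```

Call:
drive_tool:
  targets:
    - [1,3,0,0,0]
    - [1,6,0,0,0]
    - [1,9,0,0,0]
    - [1,12,0,0,0]
    - [1,12,0,0,0]

```text
clock: 11.15
position: [504.0, 11.5, 172.5]
ee_rot: [-0.064, 0.998, 0.0, 0.0]
contact_force: [-0.1, 0.4, -0.9]
gripper_width: 12.9
grasp_force: 59.5
```

Call:
drive_tool:
  targets:
    - [1,2,0,0,0]
    - [1,4,0,0,0]
    - [1,6,0,0,0]

```text
clock: 11.45
position: [499.7, 11.1, 172.7]
ee_rot: [-0.064, 0.998, 0.0, 0.002]
contact_force: [3.6, 0.5, -3.0]
gripper_width: 12.5
grasp_force: 59.2
```

The latch holds (pull +3.6 N). Now I push to open, 3 mm lower for clearance under the bin.

Call:
drive_tool:
  targets:
    - [1,-4,0,1,0]
    - [1,-8,0,2,0]
    - [1,-12,0,3,0]
    - [1,-16,0,3,0]
    - [1,-20,0,3,0]
    - [1,-24,0,3,0]
    - [1,-28,0,3,0]
    - [1,-32,0,3,0]
    - [1,-35,0,3,0]
    - [1,-38,0,3,0]
    - [1,-41,0,3,0]
    - [1,-41,0,3,0]

```text
clock: 12.65
position: [538.7, 15.9, 168.6]
ee_rot: [-0.064, 0.998, -0.0, -0.001]
contact_force: [-3.0, 0.2, -3.3]
gripper_width: 13.0
grasp_force: 59.7
```

Call:
drive_tool:
  targets:
    - [1,-1,0,0,0]
    - [1,-2,0,0,0]
    - [1,-3,0,0,0]
    - [1,-3,0,0,0]

```text
clock: 13.05
position: [542.3, 16.4, 169.4]
ee_rot: [-0.064, 0.998, 0.0, 0.001]
contact_force: [-2.6, 0.1, -2.9]
gripper_width: 12.9
grasp_force: 59.8
```

Call:
drive_tool:
  targets:
    - [1,-1,0,0,0]
    - [1,-2,0,0,0]
    - [1,-3,0,0,0]
    - [1,-3,0,0,0]

```text
clock: 13.45
position: [545.1, 16.8, 169.4]
ee_rot: [-0.064, 0.998, 0.0, 0.0]
contact_force: [-4.4, 0.0, -2.4]
gripper_width: 13.0
grasp_force: 59.8
```

Call:
drive_tool:
  targets:
    - [1,-1,0,0,0]
    - [1,-2,0,0,0]
    - [1,-2,0,0,0]

```text
clock: 13.75
position: [547.0, 17.0, 169.4]
ee_rot: [-0.064, 0.998, 0.0, 0.0]
contact_force: [-3.4, -0.1, -2.1]
gripper_width: 13.0
grasp_force: 59.8
```

Call:
drive_tool:
  targets:
    - [1,-1,0,0,0]
    - [1,-2,0,0,0]
    - [1,-2,0,0,0]

```text
clock: 14.05
position: [549.0, 17.3, 169.3]
ee_rot: [-0.064, 0.998, 0.0, 0.0]
contact_force: [-4.1, 0.9, -2.4]
gripper_width: 12.6
grasp_force: 59.9
```

Call:
drive_tool:
  targets:
    - [1,-1,0,0,0]
    - [1,-2,0,0,0]
    - [1,-2,0,0,0]

```text
clock: 14.35
position: [551.0, 17.5, 169.3]
ee_rot: [-0.064, 0.998, 0.0, 0.0]
contact_force: [-3.4, -0.1, -1.8]
gripper_width: 12.9
grasp_force: 59.9
```

Call:
drive_tool:
  targets:
    - [1,-1,0,0,0]
    - [1,-2,0,0,0]
    - [1,-2,0,0,0]

```text
clock: 14.65
position: [552.2, 17.6, 169.3]
ee_rot: [-0.064, 0.998, -0.0, -0.001]
contact_force: [-6.1, -0.1, -0.8]
gripper_width: 12.8
grasp_force: 60.1
```

Call:
drive_tool:
  targets:
    - [1,-1,0,0,0]
    - [1,-1,0,0,0]
    - [1,-1,0,0,0]

```text
clock: 14.95
position: [552.4, 17.5, 169.2]
ee_rot: [-0.064, 0.998, -0.0, -0.002]
contact_force: [-6.4, 0.7, -0.2]
gripper_width: 13.0
grasp_force: 60.3
```

```bash
python3 - <<'E'
from h import *
t=arm.get_image("top");s=arm.get_image("scene")
a=cv2.resize(t[85:185,190:290],(400,400),interpolation=cv2.INTER_CUBIC)
b=cv2.resize(s[130:230,250:350],(400,400),interpolation=cv2.INTER_CUBIC)
cv2.imwrite("pics/crop5.png",np.hstack([a,b]))
E
```

```text
(no output)
```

View pics/crop5.png

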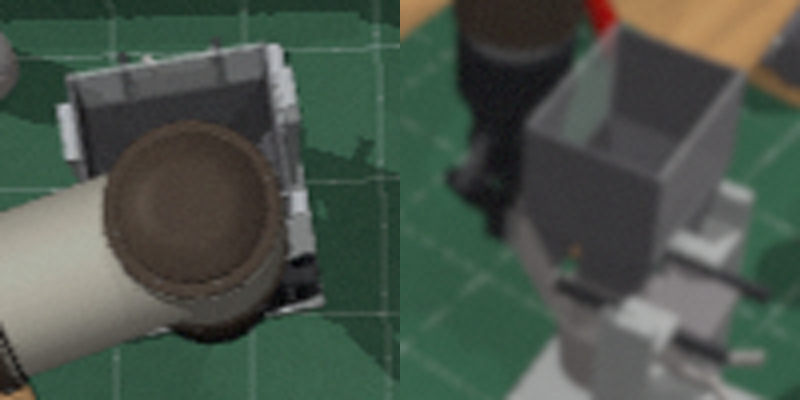

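Call:
drive_tool:
  targets:
    - [1,-1,0,0,0]
    - [1,-2,0,0,0]
    - [1,-2,0,0,0]
    - [1,-2,0,0,0]

```text
clock: 15.45
position: [552.1, 17.6, 169.3]
ee_rot: [-0.064, 0.998, 0.0, -0.003]
contact_force: [-18.5, 1.3, 3.5]
gripper_width: 12.9
grasp_force: 59.9
```

```bash
python3 -c "
from h import *
s=arm.read_state();print(np.round(s['contact_force'],2),np.round(s['wrist_torque'],2),np.round(s['joint_efforts'],2))
shift(552,17,169,7.3)"
```

```text
[-18.48   1.33   3.46] [0.11 3.26 0.15] [ -0.93 -29.72  22.88   5.71   3.04  -0.15]
at 15.45 [552.1  17.6 169.3] yaw 7.3 F [-18.5   1.3   3.5] w 12.9
shift [ 0.2 -0.6  0.3] roll -0.0
```

Call:
drive_tool:
  targets:
    - [1,2,0,0,0]
    - [1,5,0,0,0]
    - [1,9,0,0,0]
    - [1,10,0,0,0]
    - [1,10,0,0,0]

```text
clock: 15.95
position: [546.9, 17.1, 169.9]
ee_rot: [-0.064, 0.998, 0.0, 0.001]
contact_force: [0.8, -0.4, -2.4]
gripper_width: 12.6
grasp_force: 59.8
```

```bash
python3 -c "
from h import *
s=arm.read_state();print(np.round(s['contact_force'],2),np.round(s['wrist_torque'],2))"
```

```text
[ 0.76 -0.42 -2.37] [ 0.01  0.13 -0.03]
```

Call:
drive_tool:
  targets:
    - [1,3,0,0,0]
    - [1,6,0,0,0]
    - [1,9,0,0,0]
    - [1,12,0,0,0]
    - [1,15,0,0,0]
    - [1,15,0,0,0]

```text
clock: 16.55
position: [531.6, 15.1, 169.9]
ee_rot: [-0.064, 0.998, 0.0, 0.001]
contact_force: [3.3, -0.3, -2.3]
gripper_width: 12.5
grasp_force: 59.7
```

```bash
python3 -c "
from h import *
s=arm.read_state();print(np.round(s['contact_force'],2),np.round(s['wrist_torque'],2))"
```

```text
[ 3.3  -0.31 -2.33] [ 0.05 -0.94 -0.01]
```

Call:
drive_tool:
  targets:
    - [1,3,0,0,0]
    - [1,6,0,0,0]
    - [1,9,0,0,0]
    - [1,12,0,0,0]
    - [1,15,0,0,0]
    - [1,18,0,0,0]
    - [1,21,0,0,0]
    - [1,24,0,0,0]
    - [1,27,0,0,0]
    - [1,30,0,0,0]
    - [1,32,0,0,0]
    - [1,32,0,0,0]

```text
clock: 17.75
position: [498.7, 10.7, 169.4]
ee_rot: [-0.064, 0.998, -0.0, -0.0]
contact_force: [3.7, 1.3, -0.6]
gripper_width: 13.1
grasp_force: 59.9
```

Call:
drive_tool:
  targets:
    - [1,1,0,0,0]
    - [1,2,0,0,0]
    - [1,2,0,0,0]

```text
clock: 18.05
position: [497.1, 10.6, 169.3]
ee_rot: [-0.064, 0.998, -0.0, -0.0]
contact_force: [2.6, -0.1, -1.7]
gripper_width: 12.7
grasp_force: 59.9
```

Call:
drive_tool:
  targets:
    - [1,1,0,0,0]
    - [1,2,0,0,0]
    - [1,2,0,0,0]

```text
clock: 18.35
position: [495.1, 10.3, 169.3]
ee_rot: [-0.064, 0.998, 0.0, -0.0]
contact_force: [3.5, -1.0, -1.0]
gripper_width: 12.4
grasp_force: 59.9
```

Call:
drive_tool:
  targets:
    - [1,1,0,0,0]
    - [1,2,0,0,0]
    - [1,2,0,0,0]

```text
clock: 18.65
position: [493.0, 10.0, 169.3]
ee_rot: [-0.064, 0.998, -0.0, -0.0]
contact_force: [3.3, 0.2, -0.9]
gripper_width: 12.8
grasp_force: 59.9
```

Call:
drive_tool:
  targets:
    - [1,1,0,0,0]
    - [1,2,0,0,0]
    - [1,2,0,0,0]

```text
clock: 18.95
position: [491.4, 9.9, 169.4]
ee_rot: [-0.064, 0.998, 0.0, 0.0]
contact_force: [4.4, 0.2, -2.0]
gripper_width: 13.1
grasp_force: 59.9
```

Call:
drive_tool:
  targets:
    - [1,1,0,0,0]
    - [1,2,0,0,0]
    - [1,2,0,0,0]

```text
clock: 19.25
position: [491.1, 10.1, 169.6]
ee_rot: [-0.064, 0.998, 0.0, 0.002]
contact_force: [9.1, 0.6, -3.8]
gripper_width: 12.8
grasp_force: 59.4
```

Call:
drive_tool:
  targets:
    - [1,1,0,0,0]
    - [1,1,0,0,0]
    - [1,1,0,0,0]

```text
clock: 19.55
position: [490.9, 10.2, 169.6]
ee_rot: [-0.064, 0.998, 0.0, 0.003]
contact_force: [11.1, 0.4, -6.9]
gripper_width: 13.2
grasp_force: 59.3
```

```bash
python3 - <<'E'
from h import *
shift(497,11,169,7.3)
t=arm.get_image("top");s=arm.get_image("scene")
a=cv2.resize(t[85:185,190:290],(400,400),interpolation=cv2.INTER_CUBIC)
b=cv2.resize(s[130:230,230:330],(400,400),interpolation=cv2.INTER_CUBIC)
cv2.imwrite("pics/crop6.png",np.hstack([a,b]))
E
```

```text
at 19.55 [490.9  10.2 169.6] yaw 7.34 F [11.1  0.4 -6.9] w 13.2
shift [-6.2  0.1  0.7] roll 0.04
```

View pics/crop6.png

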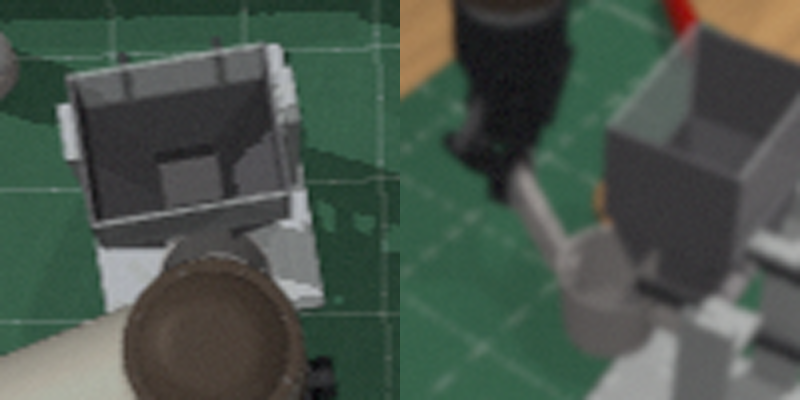

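The outlet at (190,180) in the left crop is empty, the shutter is shut and the cup is level. I move to mid-play and lower off the pin.

Call:
drive_tool:
  targets:
    - [1,-3,0,0,0]
    - [1,-7,0,0,0]
    - [1,-8,0,0,0]
    - [1,-8,0,0,0]

```text
clock: 20.05
position: [494.6, 10.1, 168.4]
ee_rot: [-0.064, 0.998, -0.0, -0.002]
contact_force: [-0.8, 0.3, -2.3]
gripper_width: 13.0
grasp_force: 59.9
```

Call:
drive_tool:
  targets:
    - [1,0,0,3,0]
    - [1,0,0,8,0]
    - [1,0,0,16,0]
    - [1,0,0,24,0]
    - [1,0,0,30,0]
    - [1,0,0,30,0]

```text
clock: 20.65
position: [495.3, 10.2, 138.0]
ee_rot: [-0.064, 0.998, -0.0, -0.001]
contact_force: [-0.6, -0.2, -2.0]
gripper_width: 12.7
grasp_force: 59.9
```

```bash
python3 -c "
from h import *
shift(400,0,139,7.3)"
```

```text
at 20.65 [495.3  10.2 138. ] yaw 7.32 F [-0.6 -0.2 -2. ] w 12.7
shift [95.9  2.  -0.7] roll 0.02
```

Call:
drive_tool:
  targets:
    - [1,10,0,0,0]
    - [1,30,0,0,0]
    - [1,55,0,0,0]
    - [1,80,0,0,0]
    - [1,92,0,0,0]
    - [1,96,0,0,0]
    - [1,96,0,0,0]

```text
clock: 21.35
position: [401.4, -1.6, 139.9]
ee_rot: [-0.064, 0.998, 0.0, 0.001]
contact_force: [0.3, -0.2, -1.5]
gripper_width: 13.2
grasp_force: 59.9
```

```bash
python3 -c "
from h import *
shift(404.5,210.9,125,7.3)"
```

```text
at 21.35 [401.4  -1.6 139.9] yaw 7.36 F [ 0.3 -0.2 -1.5] w 13.2
shift [-30.2 210.4  15. ] roll 0.06
```

Call:
drive_tool:
  targets:
    - [1,-2,12,0,0]
    - [1,-6,36,2,0]
    - [1,-10,64,4,0]
    - [1,-14,94,6,0]
    - [1,-18,124,8,0]
    - [1,-22,154,10,0]
    - [1,-26,180,12,0]
    - [1,-29,199,14,0]
    - [1,-30,208,15,0]
    - [1,-30,210.4,15,0]
    - [1,-30,210.4,15,0]

```text
clock: 22.45
position: [403.9, 210.8, 124.1]
ee_rot: [-0.064, 0.998, -0.0, -0.0]
contact_force: [0.3, 0.1, -1.6]
gripper_width: 13.4
grasp_force: 59.9
```

```bash
python3 - <<'E'
from h import *
shift(404.5,210.9,90,7.3)
t=arm.get_image("top");c=cam("top");cv2.imwrite("pics/top7.png",t)
p0=np.array(arm.read_state()["position"]);y=np.radians(7.3)
q=p0+[86*np.cos(y),86*np.sin(y),-22];print("rim pred",q,proj(c,q),"mouth",proj(c,p0+[188*np.cos(y),188*np.sin(y),-37]))
hsv=cv2.cvtColor(t,cv2.COLOR_BGR2HSV)
m=(hsv[...,1]<60).astype(np.uint8)*255
x0,y0=proj(c,q).astype(int);sub=m[y0-60:y0+30,x0-40:x0+40]
for r in range(0,90,3):print("".join("#" if v else "." for v in sub[r,::2]))
E
```

```text
at 22.45 [403.9 210.8 124.1] yaw 7.33 F [ 0.3  0.1 -1.6] w 13.4
shift [-0.7  0.  34.1] roll 0.03
rim pred [489.08679891 221.23580097 102.15667675] [172.05493121 190.92814272] mouth [168.04692972 155.29761957]
#############..........................#
#############.....#.....................
.###########............................
......###...............................
........................................
........................................
........................................
........................................
......................#.................
..............#......##.................
..............###....#..................
................##..##..................
..........#.#...###..##.................
.................#...##.................
.................##.###....#............
.................######.................
.................#######................
...............###########..............
..............#############.............
..........#..##############.............
.............###############............
.............###############............
..............##############............
..............#############.............
#..#.#..######.###########..............
..........######..#####.................
....#......#.#####.####.................
..............######..#.................
#..............######......#.#..........
..#............################.........
```

Call:
drive_tool:
  targets:
    - [1,0,0,6,0]
    - [1,0,0,14,0]
    - [1,0,0,22,0]
    - [1,0,0,28,0]
    - [1,0,0,32,0]
    - [1,0,0,33,0]
    - [1,0,0,33,0]

```text
clock: 23.2
position: [404.0, 210.8, 91.2]
ee_rot: [-0.064, 0.998, -0.0, -0.0]
contact_force: [0.2, -0.1, -0.8]
gripper_width: 13.1
grasp_force: 59.9
```

Call:
drive_tool:
  targets:
    - [1,0,0,1,0]
    - [1,0,0,2,0]
    - [1,0,0,2,0]

```text
clock: 23.5
position: [404.2, 211.0, 90.0]
ee_rot: [-0.064, 0.998, 0.0, 0.001]
contact_force: [-2.2, -0.4, 3.3]
gripper_width: 13.1
grasp_force: 60.6
```

Call:
drive_tool:
  targets:
    - [1,0,0,0.7,0]
    - [1,0,0,1.5,0]
    - [1,0,0,1.5,0]

```text
clock: 23.8
position: [404.2, 211.0, 89.0]
ee_rot: [-0.064, 0.998, 0.0, 0.001]
contact_force: [-5.3, -1.3, 9.3]
gripper_width: 13.5
grasp_force: 61.5
```

Call:
drive_tool:
  targets:
    - [1,0,0,-0.5,0]
    - [0.5,0,0,-0.5,0]
    - [0.3,0,0,-0.5,0]
    - [0,0,0,-0.5,0]
    - [-0.3,0,0,-0.5,0]
    - [-0.3,0,0,-0.5,0]
    - [-0.3,0,0,-0.5,0]

```text
clock: 24.5
position: [403.9, 210.7, 88.2]
ee_rot: [-0.064, 0.998, -0.0, -0.0]
contact_force: [-0.6, -0.0, -0.3]
gripper_width: 55.5
grasp_force: 0.0
```

Call:
drive_tool:
  targets:
    - [-0.3,0,0,-10,0]
    - [-0.3,0,0,-30,0]
    - [-0.3,0,0,-60,0]
    - [-0.3,0,0,-100,0]
    - [-0.3,40,0,-130,0]
    - [-0.3,40,0,-130,0]

```text
clock: 25.1
position: [363.6, 206.2, 223.4]
ee_rot: [-0.065, 0.998, 0.004, 0.003]
contact_force: [0.8, 0.9, -0.8]
gripper_width: 55.5
grasp_force: 0.0
```

```bash
python3 - <<'E'
from h import *
shift(404.5,210.9,90,7.3)
t=arm.get_image("top");w=arm.get_image("wrist");cv2.imwrite("pics/top8.png",t);cv2.imwrite("pics/w8.png",w)
y=np.radians(7.3)
for n,im in(("top",t),("wrist",w)):
    c=cam(n);cp=np.array([489.5,222.,0])
    q=[proj(c,cp+[a*np.cos(y),a*np.sin(y),z]) for a,z in((0,65),(102,50),(-90,115),(40,65),(-40,65))]
    print(n,np.round(q,1))
    hsv=cv2.cvtColor(im,cv2.COLOR_BGR2HSV);m=(hsv[...,1]<60).astype(np.uint8)*255
    k=2 if n=="top" else 4;h=45 if n=="top" else 90
    x0,y0=q[0].astype(int);sub=m[y0-h:y0+h,x0-40*k//2:x0+40*k//2]
    print("centre col 20*%d, row %d/%d"%(k,h,h*2))
    for r in range(0,2*h,2*k):print("".join("#" if v else "." for v in sub[r,::k]))
E
```

```text
at 25.1 [363.6 206.2 223.4] yaw 7.42 F [ 0.8  0.9 -0.8] w 55.5
shift [-40.2  -1.5 133.7] roll 0.12
top [[174.3 191.7]
 [170.4 157.1]
 [175.5 223.3]
 [172.4 177.8]
 [176.3 205.7]]
centre col 20*2, row 45/90
........................................
........................................
........................................
..............#......##.................
...............##...##..................
.........#.##...########................
.................#...##.................
.................######.................
..................#####.................
................##########..............
.........#....#############.............
.............###############............
..............##############............
..............#############.............
................##########..............
.....................##.................
.....................##.................
....................###.................
....................###.................
##########..........###.................
.....#######.#..........................
.......#########..#..#....##.....
[... 401 characters left out ...]
...
................#########..........#....
...####........###########......#######.
#########.....#############.......######
########.....###############........####
####.###....#################.....######
#######.....#################....####.##
#######.....#################......#####
#######......###############....#..#####
######..........##########..........###.
#####.........#..######........#.....##.
####..........#..##...#..............###
####.............####.##.............###
#####...........##.....##.....#......###
#####........#......................####
######.###..########.##########.##..####
##########.#####.##..#####.##########.##
###############.###.###.#########.######
```

Cup sits within about 1 px of the predicted pose on the pad, with the gripper clear of it. I hand in.

```bash
python3 -c "
from bench import arm
print(arm.job_done())"
```

```text
the job is handed in; nothing more can be done
None
```

I handed the job in at about 25 s with no verdict returned: the latch held on a pull test, the shutter opened to its stop and shut again, the outlet looks empty, and the cup stands on the cork pad within about 1 px of its planned spot, but I did not look inside it to count the five balls.

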